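# Dial in the drying programme on the tea dryer's control desk and switch it on

## Robot

A 6-joint arm with a two-finger parallel gripper is mounted at the origin on the work surface. World frame = base frame: x ahead of the robot, y to its left, z up, the work surface at z = 0. Lengths are in mm, angles in rad, forces in N, time in s.
With the tool pointing down it reaches from about 350 to 800 mm from the base axis. Payload 7.3 kg.
Tool frame: the origin (TCP) lies at the very end of the fingers, on their centre line; the grasp point (between the pads) lies 19 mm behind it (manip.grip_depth is the distance from the TCP to the grasp point, in mm); z points along the fingers, y is the line along which they close (so a half turn about z gives the same grasp; the last joint's range is limited). The gripper opens to 85 mm and grips with 20 to 120 N. Pads are 22 mm wide; open, the fingers measure 114 mm over their backs; the gripper's body (76 mm by 85 mm) begins 54 mm behind the grasp point. The pads swing forward as they close: fully open they stand 13 mm farther back than shut.
Start: joints at [1.054, 0.342, 1.524, -0, 1.275, -0.146], TCP at [190.226, 489.345, 231.322] pointing down, gripper open.
Joint ranges: [-2.53, 2.53], [-0.77, 2.02], [0.04, 2.7], [-1, 4.14], [0.28, 2.66], [-3.11, 3.11]. Speed limits (rad/s): [2.57, 2.57, 3.14, 3.14, 3.14, 3.14].

## Interface

Orientations are given as a unit quaternion [x, y, z, w].
In Python, from bench import readout, eyes, ticket, models, manip gives the robot as it stands.
- The arm moves only by the tool step_arm, never from a script. Its argument "steps" is a list of rows, each an object of numbers: "tx", "ty", "tz": the shift along the tool's x, y, z in m; "ax", "ay", "az": the turn, a rotation vector about the tool's x, y, z in degrees. A call has exactly 8 rows; each row is the pose to reach, as a shift and turn from the pose commanded when the call began, along the tool's axes at that moment; what a row does not reach only later rows make up. A row lasts 1/10 s, in which the tool goes at most 50 mm and 8.59 degrees, less where a joint would pass 70% of its speed; a pose out of reach is approached as far as the arm can. A call with a gripper value outside its range is refused whole. "jaw" is the opening in per cent of the stroke, from 0 (shut) to 100 (fully open), set as the call begins (left out, the last holds). The fingers move at their own pace and stop on an object; "squeeze" is the grip in N (left out, the last holds). Time passes only in rows, so rows that repeat a pose let the fingers close, or fill a call up. It gives the time, the measured TCP pose, the force, the opening and the grip force at its end, in the units of the state.
- readout.state(): the state, without advancing time (a new reading comes with each control period).
- eyes.capture(name): name is "side" or "top" or "wrist"; returns the picture (400x640x3 uint8, red, green, blue); there is no depth.
- eyes.calibration(name): a dict with "K" (3x3 intrinsics, pixels), "origin" and "attitude" of the camera in the world; the wrist camera has in their place "tool_from_camera" (4x4, takes a point from camera to tool coordinates, whose origin is the TCP and whose axes are the flange's). Camera axes: x right, y down, z forward; pixel columns grow to the right and rows downward; lengths in mm; the calibration is good to about 2 mm. A picture is of the moment at which its call begins: read the wrist's pose just before it. calibration takes no time and is no camera call.
- ticket.sign_off(): hands the job in; it is judged then, once.
Trained networks look in the newest picture that a camera, given by its name, has taken for a name from the list of things; names that differ only in an ending like _2 or _b are one class to them, and where a whole thing is asked for, a point or a joint stands for the part that bears it (a point fixed in the world has none). Each returns a list of dicts, best first, with "conf" (0 to 1); they miss things now and then, are a little off and sometimes report something else, mostly with a low value. They report only what shows in the picture. A call takes as long as a camera call.
- models.look_for(camera, query): "xyz" ([x, y, z] in mm, in world coordinates, good to about 4 mm: the middle of the surface that is visible of it).
- models.outline_of(camera, query): "mask" (400x640 bool, what is visible of it).
The state is a dict: "time": time; "q": joint angles; "qd": joint speeds; "tau": joint torques, N m; "tool_pos": TCP position; "orientation": TCP orientation; "wrist_force": force on the tool from outside, world axes, zero at the start; "wrist_torque": the same for the moment, N m; "grip_width": finger opening in mm; "finger_force": force on a finger pad.
Only numpy, scipy, OpenCV 4.12 (cv2) and the standard library are available. Lean on these libraries where they do the work, as an engineer would, in place of code of your own. Each camera call takes 0.05 s, during which the arm holds its last target. There are 200 camera calls.

## Task

Set the tea dryer's sloping control desk to programme 5-2-4: turn the left, middle and right dial (as you stand facing the panel) until their pointers click on marks 5, 2 and 4, counting the marks clockwise from the round one at the lower left, which is 0; a dial that already stands right can stay. Only when all three are set, switch the dryer on by throwing the main lever, at the right of the panel, all the way up the slope. Leave the tea things standing around the desk where they are.

Things in the scene. Friction and masses are not known exactly. Their poses are not given: they have to be found in the camera images.
- desk: grey steel control desk, fixed, 520 mm wide (y), 315 mm deep (x). Origin: on the table under its middle; +x to its rear, +y to its left as you face the panel. The panel rises to the rear at 28 degrees from level, from x = -130 mm, height 55 mm, to x = +105 mm, height 180 mm; behind it a level ledge 180 mm high ends at x = +185 mm
- panel_mid (a point): middle of the panel face (desk x = -12.5 mm, y = 0, height 117.5 mm), axes as the desk. The dials stand level with it at y = +170, +70, -30 mm, the lever at y = -190 mm. Each dial has a dark disc of 94 mm diameter with 7 white marks at 45 degrees: a round dot, lower left, is 0; the bars 1 to 6 follow clockwise: 2 upper left, 3 straight up the slope, 4 upper right, 5 straight right
- dial_left_grip (a point): on the axis of the left dial, 31 mm out from the panel face: where to grip its handle. Black bar, 27 mm behind to 36 mm before the axis, 14 mm thick, its nose narrowing from 24 mm on, standing 8 to 42 mm above the panel on a 54 mm disc. The frame turns with the dial: x along the bar to its nose (the pointer, white line on top), z out of the panel along the axis
- dial_middle_grip (a point): on the axis of the middle dial, 31 mm out from the panel face: where to grip its handle. Black bar, 27 mm behind to 36 mm before the axis, 14 mm thick, its nose narrowing from 24 mm on, standing 8 to 42 mm above the panel on a 54 mm disc. The frame turns with the dial: x along the bar to its nose (the pointer, white line on top), z out of the panel along the axis
- dial_right_grip (a point): on the axis of the right dial, 31 mm out from the panel face: where to grip its handle. Black bar, 27 mm behind to 36 mm before the axis, 14 mm thick, its nose narrowing from 24 mm on, standing 8 to 42 mm above the panel on a 54 mm disc. The frame turns with the dial: x along the bar to its nose (the pointer, white line on top), z out of the panel along the axis
- dial_left (a joint): angle of the left dial: 0 with the pointer on mark 0, growing clockwise (seen facing the panel), 0.785 rad per mark, stops at 0 and 4.712 (mark 6). A spring click holds it on a mark (up to 0.1 N m to leave it); let go between two marks, it jumps to the nearer one
- dial_middle (a joint): angle of the middle dial: 0 with the pointer on mark 0, growing clockwise (seen facing the panel), 0.785 rad per mark, stops at 0 and 4.712 (mark 6). A spring click holds it on a mark (up to 0.1 N m to leave it); let go between two marks, it jumps to the nearer one
- dial_right (a joint): angle of the right dial: 0 with the pointer on mark 0, growing clockwise (seen facing the panel), 0.785 rad per mark, stops at 0 and 4.712 (mark 6). A spring click holds it on a mark (up to 0.1 N m to leave it); let go between two marks, it jumps to the nearer one
- main_lever (a joint): angle of the main switch lever: 0 = off, leaning 45 degrees down the slope (towards the robot) from the panel's normal; 1.571 = on, at its stop, leaning 45 degrees up the slope. It hinges on a line across the panel, 16 mm out from its face, 25 mm up the slope from the dials' line; friction holds it anywhere, about 2 N at the crossbar move it
- lever_bar (a point): middle of the lever's crossbar: a level black bar, 18 mm diameter, 84 mm long across the panel, carried by two steel arms (5 mm radius, 68 mm apart, so that the bar's middle is free) 80 mm from the hinge line. It swings with the lever
- cup: white ceramic cup, 68 mm diameter, 70 mm tall, on the desk's ledge, left half; a bystander. Origin: centre of its underside
- caddy: small steel tea can, 60 mm diameter, 85 mm tall, on the desk's ledge, right half; a bystander. Origin: centre of its underside
- spreader: arched wooden spreading handle, 215 mm long, 75 mm tall, lying right of the desk; a bystander. Origin: centre of its underside
- bowl: white tasting bowl, 110 mm diameter, 50 mm tall, right of the desk; a bystander. Origin: centre of its underside
- jar: amber glass jar, 90 mm diameter, 130 mm tall, left of the desk; a bystander. Origin: centre of its underside
- scoop: steel scoop with a dark wooden handle, box part 100 x 75 x 35 mm, left of the desk; a bystander. Origin: centre of its underside

How it is judged:
By the outcome, as a careful person would: the job done as asked, in the order asked, and still so for the second after the job is handed in, with the robot touching nothing.
It also fails if it takes over 70 s, if anything falls off the work surface, if the arm or the gripper's body presses on something with over 40 N, if the wrist force passes 120 N, or if a joint passes its speed limit or range.

## Working session

There is one attempt and no reset: what is moved stays moved. The work goes in short steps, Python scripts to look and compute and a tool call to move; the robot and the scene stay as the last step left them, time stands still between calls to the robot, and variables do not carry over. Pictures are saved under pics/ and viewed, at most 10 in all, crops included, and the job is handed in when it is done.

Besides the shell and the picture viewer there is one more tool, called after ">>>" as name([rows], argument=value, ...), one row to a line, values as JSON. step_arm: Moves the arm, as the interface text tells. Its arguments: {"type":"object","properties":{"steps":{"type":"array","items":{"type":"object","properties":{"tx":{"type":"number"},"ty":{"type":"number"},"tz":{"type":"number"},"ax":{"type":"number"},"ay":{"type":"number"},"az":{"type":"number"}}}},"jaw":{"type":"number"},"squeeze":{"type":"number"}},"required":["steps"]}

```bash
mkdir -p pics; ls; python3 - <<'E'
from bench import readout, eyes, ticket, models, manip
import cv2,numpy as np
s=readout.state();print({k:np.round(v,3) for k,v in s.items()})
for c in("top","side"):
    im=eyes.capture(c);cv2.imwrite(f"pics/{c}0.png",im[:,:,::-1])
    k=eyes.calibration(c);print(c,k)
    for q in("desk","dial_left_grip","dial_middle_grip","dial_right_grip","lever_bar","cup","caddy"):
        print(q,[(np.round(d["xyz"]),round(d["conf"],2)) for d in models.look_for(c,q)][:3])
E
```

```text
pics
{'time': np.float64(0.0), 'q': array([ 1.054,  0.343,  1.525,  0.   ,  1.275, -0.146]), 'qd': array([ 0.001, -0.002, -0.001,  0.   , -0.001,  0.   ]), 'tau': array([-0.0000e+00, -4.3366e+01, -2.4602e+01, -0.0000e+00,  8.0000e-03,
        0.0000e+00]), 'tool_pos': array([190.013, 488.966, 230.635]), 'orientation': array([ 0.184,  0.983, -0.001, -0.   ]), 'wrist_force': array([ 0.119, -0.742,  0.113]), 'wrist_torque': array([ 0.022,  0.012, -0.008]), 'finger_force': np.float64(0.0), 'grip_width': np.float64(85.547)}
top {'K': array([[394.84033006,   0.        , 313.62516459],
       [  0.        , 394.84033006, 204.34671388],
       [  0.        ,   0.        ,   1.        ]]), 'origin': array([ 523.90506095,    6.41469976, 1082.46090024]), 'attitude': array([-0.69567754,  0.71684192, -0.01988289,  0.04213176])}
desk []
dial_left_grip [(array([582., 195., 141.]), 0.81)]
dial_middle_grip [(array([567.,  97., 144.]), 0.64)]
dial_right_grip [(array([559.,  -2., 138.]), 0.91), (array([480., 404.,   1.]), 0.31), (array([ 596., -332.,   21.]), 0.2)]
lever_bar [(array([ 502., -158.,  178.]), 0.58)]
cup [(array([744., 186., 216.]), 0.98)]
caddy [(array([712., -27., 260.]), 0.72)]
side {'K': array([[459.66337771,   0.        , 320.44722948],
       [  0.        , 459.66337771, 203.82903934],
       [  0.        ,   0.        ,   1.        ]]), 'origin': array([ 345.11846857, -706.03195129,  881.17410552]), 'attitude': array([ 0.90474729, -0.15309631,  0.06853649, -0.39153111])}
desk [(array([ 596., -107.,  137.]), 0.9)]
dial_left_grip [(array([574., 194., 141.]), 0.78)]
dial_middle_grip [(array([565.,  96., 140.]), 0.82)]
dial_right_grip [(array([557.,  -9., 137.]), 0.61)]
lever_bar [(array([ 502., -168.,  175.]), 0.74)]
cup [(array([734., 166., 226.]), 0.59)]
caddy [(array([710., -46., 242.]), 0.84)]
```

View pics/top0.png

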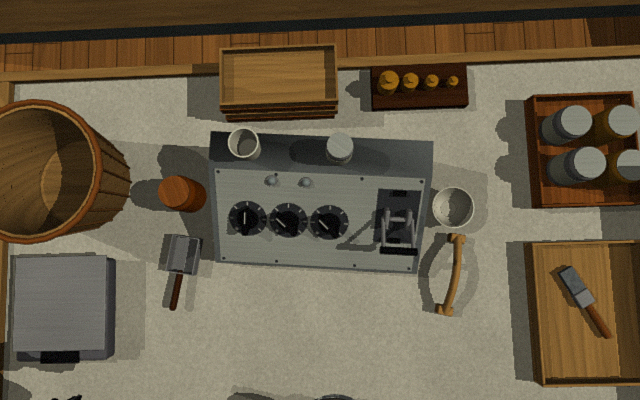

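View pics/side0.png

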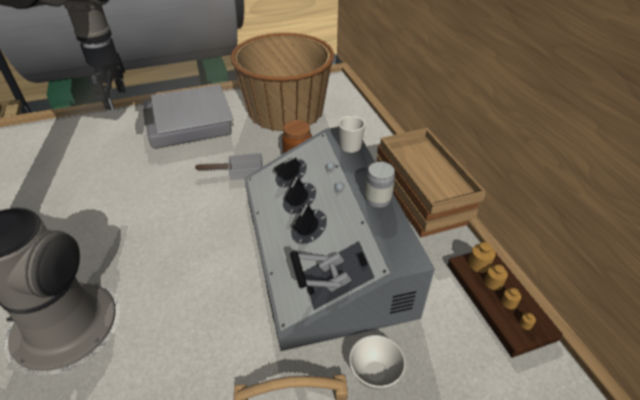

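```bash
cat > h.py <<'E'
import numpy as np,cv2
from scipy.spatial.transform import Rotation as R
from bench import readout, eyes, models, manip
S,C=np.sin(np.radians(28)),np.cos(np.radians(28))
def panel(dx,dy,yaw):
    """world pose of panel frame: x up slope, y left, z out; origin panel_mid"""
    Rz=R.from_euler('z',yaw).as_matrix()
    return Rz@np.array([[C,0,-S],[0,1,0],[S,0,C]]), np.array([dx,dy,0])+Rz@[-12.5,0,117.5]
def cam(name,st=None):
    k=eyes.calibration(name)
    if name!="wrist": return k["K"],R.from_quat(k["attitude"]).as_matrix(),np.array(k["origin"])
    T=np.array(k["tool_from_camera"]);Rt=R.from_quat(st["orientation"]).as_matrix()
    return k["K"],Rt@T[:3,:3],Rt@T[:3,3]+st["tool_pos"]
def proj(c,P):
    K,A,o=c;p=(np.atleast_2d(P)-o)@A@K.T;return p[:,:2]/p[:,2:]
def rectify(im,c,pose,z=0,sc=1.5,ext=(90,255)):
    """picture of plane z over panel; u right = -y, v down = -x"""
    Rp,o=pose;ex,ey=ext
    q=np.array([[ex,ey],[ex,-ey],[-ex,-ey],[-ex,ey]],float)
    W=np.c_[q,np.full(4,z)]@Rp.T+o
    dst=np.c_[(ey-q[:,1])*sc,(ex-q[:,0])*sc].astype(np.float32)
    H=cv2.getPerspectiveTransform(proj(c,W).astype(np.float32),dst)
    return cv2.warpPerspective(im,H,(int(2*ey*sc),int(2*ex*sc)),flags=cv2.INTER_CUBIC)
E
python3 - <<'E'
from h import *
obs=np.array([[578,194.5],[566,96.5],[558,-5.5]]);ys=np.array([170,70,-30])
d=obs[0]-obs[2];yaw=np.arctan2(-d[0],d[1])
Rz=R.from_euler('z',yaw).as_matrix()[:2,:2]
o=(obs-np.c_[np.full(3,-26),ys]@Rz.T).mean(0);print(o,yaw)
out=[]
for n in("top","side"):
    im=cv2.imread(f"pics/{n}0.png")
    g=rectify(im,cam(n),panel(*o,yaw))
    for y in ys: cv2.circle(g,(int((255-y)*1.5),135),70,(0,255,255),1)
    out.append(g)
cv2.imwrite("pics/rect0.png",np.vstack(out))
E
```

```text
[586.23903995  22.92696666] -0.09966865249116202
```

View pics/rect0.png

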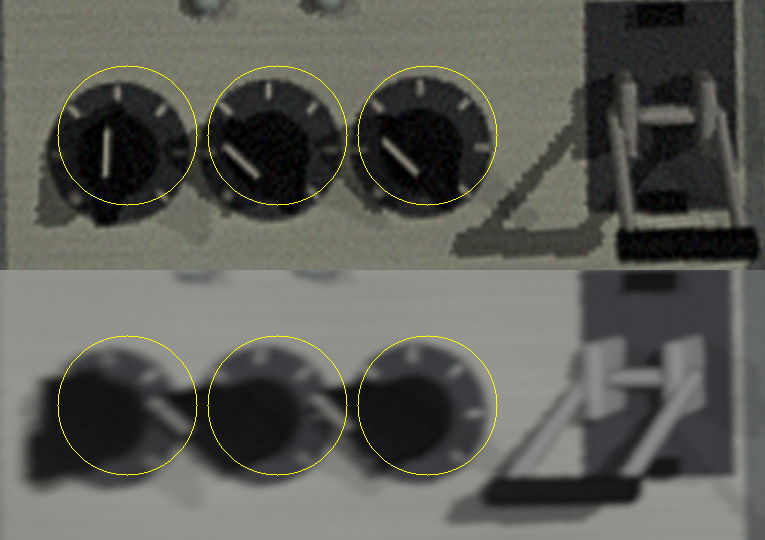

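```bash
cat >> h.py <<'E'
POSE=np.load("pose.npy") if __import__("os").path.exists("pose.npy") else np.array([580,30,-.09])
def goal(px,py,pz,a,pose=None):
    """tool shift (m) and turn (deg) to bring the TCP to panel coords, tool z into the panel, jaw line at angle a"""
    Rp,o=panel(*(POSE if pose is None else pose));st=readout.state()
    y=np.array([np.cos(np.radians(a)),np.sin(np.radians(a)),0]);z=np.array([0,0,-1.])
    Rg=Rp@np.c_[np.cross(y,z),y,z];Rt=R.from_quat(st["orientation"]).as_matrix()
    P=Rp@[px,py,pz]+o
    print("goal",np.round(P),"shift",np.round(Rt.T@(P-st["tool_pos"])/1000,4),"turn",np.round(R.from_matrix(Rt.T@Rg).as_rotvec(degrees=True),2))
def where():
    Rp,o=panel(*POSE);st=readout.state();Rt=R.from_quat(st["orientation"]).as_matrix()
    print("t",round(float(st["time"]),2),"panel",np.round((st["tool_pos"]-o)@Rp,1),"jaw",np.round(Rp.T@Rt[:,1],3),"z",np.round(Rp.T@Rt[:,2],3),"w",round(float(st["grip_width"]),1),"F",np.round(st["wrist_force"],1),"q",np.round(st["q"],2))
E
python3 - <<'E'
from h import *
from scipy.optimize import least_squares
o0=np.array([586.239,22.927]);y0=-.09967
rc={"top":[((119,151),170),((269,150),70),((420,147.5),-30)],"side":[((412,143),-30)]}
def rows():
    for n,l in rc.items():
        c=cam(n);Rp,o=panel(*o0,y0)
        for (u,v),y in l:
            P=Rp@[90-v/1.5,255-u/1.5,0]+o; yield c,proj(c,P)[0],y
D=list(rows())
def f(p):
    Rp,o=panel(*p);return np.concatenate([proj(c,Rp@[0,y,2]+o)[0]-px for c,px,y in D])
r=least_squares(f,[*o0,y0]);print(r.x,np.round(r.fun,1));np.save("pose.npy",r.x)
goal(0,140,140,90,r.x)
E
```

```text
[ 5.80485342e+02  2.87444142e+01 -8.32157679e-02] [-0.3  0.1  0.  -0.3  0.  -0.3 -0.4  0.5]
goal [514. 175. 241.] shift [-0.4159 -0.1758 -0.0098] turn [ -4.02 -27.8  -16.15]
```

>>> step_arm([
  {"tx": -0.05,"ty": -0.021,"tz": -0.001,"ax": -0.4,"ay": -2.8,"az": -1.6},
  {"tx": -0.09,"ty": -0.038,"tz": -0.002,"ax": -0.8,"ay": -6,"az": -3.5},
  {"tx": -0.13,"ty": -0.055,"tz": -0.003,"ax": -1.2,"ay": -9,"az": -5},
  {"tx": -0.17,"ty": -0.072,"tz": -0.004,"ax": -1.6,"ay": -11,"az": -6.5},
  {"tx": -0.21,"ty": -0.089,"tz": -0.005,"ax": -2,"ay": -14,"az": -8},
  {"tx": -0.25,"ty": -0.106,"tz": -0.006,"ax": -2.4,"ay": -17,"az": -10},
  {"tx": -0.29,"ty": -0.123,"tz": -0.007,"ax": -2.8,"ay": -19.5,"az": -11.5},
  {"tx": -0.33,"ty": -0.14,"tz": -0.008,"ax": -3.2,"ay": -22,"az": -13},
], jaw=55)

```text
time: 1.6
tool_pos: [448.1, 238.1, 239.7]
orientation: [0.068, 0.979, -0.008, 0.193]
wrist_force: [-0.4, 0.3, 0.1]
grip_width: 47.0
finger_force: 0.0
```

```bash
python3 -c "
from h import *
where();goal(0,140,140,90)"
```

```text
t 1.6 panel [-63.5 197.6 172.1] jaw [ 0.053  0.998 -0.016] z [-0.099 -0.01  -0.995] w 47.0 F [-0.4  0.3  0.1] q [ 0.47  0.15  1.83 -0.28  0.85 -0.81]
goal [514. 175. 241.] shift [-0.0694 -0.0536  0.0263] turn [-0.74 -5.67 -3.08]
```

>>> step_arm([
  {"tx": -0.03,"ty": -0.022,"tz": 0.01,"ax": -0.3,"ay": -2,"az": -1},
  {"tx": -0.06,"ty": -0.044,"tz": 0.02,"ax": -0.6,"ay": -4,"az": -2},
  {"tx": -0.0694,"ty": -0.0536,"tz": 0.0263,"ax": -0.74,"ay": -5.67,"az": -3.08},
  {"tx": -0.0694,"ty": -0.0536,"tz": 0.0263,"ax": -0.74,"ay": -5.67,"az": -3.08},
  {"tx": -0.0694,"ty": -0.0536,"tz": 0.0263,"ax": -0.74,"ay": -5.67,"az": -3.08},
  {"tx": -0.0694,"ty": -0.0536,"tz": 0.0263,"ax": -0.74,"ay": -5.67,"az": -3.08},
  {"tx": -0.0694,"ty": -0.0536,"tz": 0.0263,"ax": -0.74,"ay": -5.67,"az": -3.08},
  {"tx": -0.0694,"ty": -0.0536,"tz": 0.0263,"ax": -0.74,"ay": -5.67,"az": -3.08},
])

```text
time: 2.4
tool_pos: [512.9, 176.7, 240.7]
orientation: [0.041, 0.97, -0.01, 0.241]
wrist_force: [0.2, 1.0, -0.5]
grip_width: 46.9
finger_force: 0.0
```

```bash
python3 - <<'E'
from h import *
where();st=readout.state();im=eyes.capture("wrist")[:,:,::-1].copy();cv2.imwrite("pics/w1raw.png",im)
c=cam("wrist",st);pose=panel(*POSE)
a=cv2.resize(im,(400,250))
for z in (0,42):
    g=rectify(im,c,pose,z,sc=1.5)
    for y in (170,70,-30): cv2.circle(g,(int((255-y)*1.5),135),70 if z==0 else 8,(0,255,255),1)
    a=np.vstack([np.pad(a,((0,0),(0,765-a.shape[1]),(0,0))),g[:, :] if z==0 else g[40:200]])
a=a[:600];cv2.imwrite("pics/w1.png",a);print(a.shape)
E
```

```text
t 2.4 panel [ -1.4 141.8 140.3] jaw [0. 1. 0.] z [-0.002  0.    -1.   ] w 46.9 F [ 0.2  1.  -0.5] q [ 0.29  0.16  1.85 -0.27  0.69 -1.03]
(600, 765, 3)
```

View pics/w1.png

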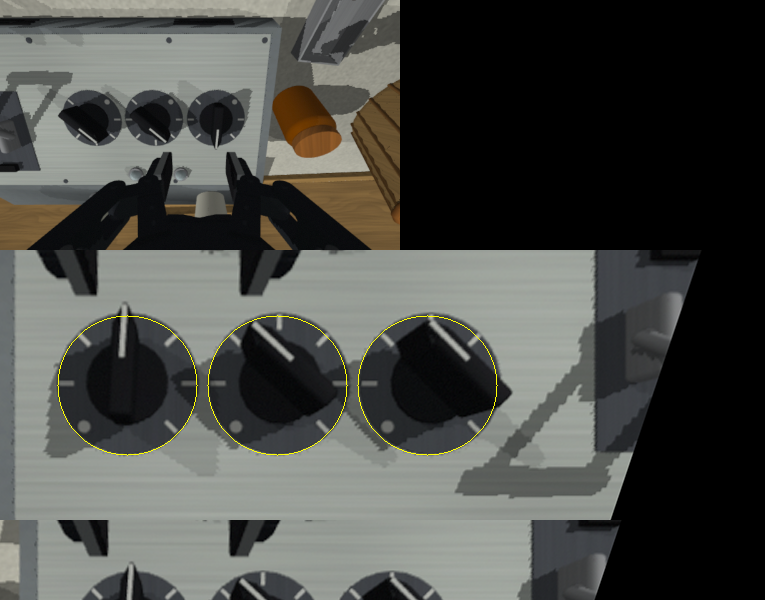

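```bash
python3 -c "
from h import *
goal(0,170,14,90)"
```

```text
goal [576. 200. 130.] shift [-0.0017  0.0283  0.1263] turn [ 0.01 -0.13 -0.04]
```

>>> step_arm([
  {"tx": -0.0017,"ty": 0.0283,"tz": 0.02},
  {"tx": -0.0017,"ty": 0.0283,"tz": 0.05},
  {"tx": -0.0017,"ty": 0.0283,"tz": 0.075},
  {"tx": -0.0017,"ty": 0.0283,"tz": 0.095},
  {"tx": -0.0017,"ty": 0.0283,"tz": 0.11},
  {"tx": -0.0017,"ty": 0.0283,"tz": 0.12},
  {"tx": -0.0017,"ty": 0.0283,"tz": 0.126},
  {"tx": -0.0017,"ty": 0.0283,"tz": 0.126},
])

```text
schema error: expected keys tx, ty, tz, ax, ay, az
```

```bash
python3 -c "
from h import *
where()"
```

```text
t 2.45 panel [ -1.4 141.7 140.3] jaw [0.001 1.    0.   ] z [-0.002  0.    -1.   ] w 46.5 F [ 0.1  0.1 -0.8] q [ 0.29  0.16  1.85 -0.27  0.69 -1.03]
```

>>> step_arm([
  {"tx": -0.0017,"ty": 0.0283,"tz": 0.02,"ax": 0,"ay": 0,"az": 0},
  {"tx": -0.0017,"ty": 0.0283,"tz": 0.05,"ax": 0,"ay": 0,"az": 0},
  {"tx": -0.0017,"ty": 0.0283,"tz": 0.075,"ax": 0,"ay": 0,"az": 0},
  {"tx": -0.0017,"ty": 0.0283,"tz": 0.095,"ax": 0,"ay": 0,"az": 0},
  {"tx": -0.0017,"ty": 0.0283,"tz": 0.11,"ax": 0,"ay": 0,"az": 0},
  {"tx": -0.0017,"ty": 0.0283,"tz": 0.12,"ax": 0,"ay": 0,"az": 0},
  {"tx": -0.0017,"ty": 0.0283,"tz": 0.126,"ax": 0,"ay": 0,"az": 0},
  {"tx": -0.0017,"ty": 0.0283,"tz": 0.126,"ax": 0,"ay": 0,"az": 0},
])

```text
time: 3.25
tool_pos: [575.8, 199.0, 129.7]
orientation: [0.041, 0.97, -0.01, 0.24]
wrist_force: [0.7, 0.6, 0.2]
grip_width: 46.9
finger_force: 0.0
```

```bash
python3 -c "
from h import *
where()"
```

```text
t 3.25 panel [1.000e-01 1.692e+02 1.370e+01] jaw [ 0.001  1.    -0.001] z [-0.003 -0.001 -1.   ] w 46.9 F [0.7 0.6 0.2] q [ 0.3   0.43  1.83 -0.4   0.46 -0.86]
```

>>> step_arm([
  {"tx": 0,"ty": 0,"tz": 0,"ax": 0,"ay": 0,"az": 0},
  {"tx": 0,"ty": 0,"tz": 0,"ax": 0,"ay": 0,"az": 0},
  {"tx": 0,"ty": 0,"tz": 0,"ax": 0,"ay": 0,"az": 0},
  {"tx": 0,"ty": 0,"tz": 0,"ax": 0,"ay": 0,"az": 0},
  {"tx": 0,"ty": 0,"tz": 0,"ax": 0,"ay": 0,"az": 0},
  {"tx": 0,"ty": 0,"tz": 0,"ax": 0,"ay": 0,"az": 0},
  {"tx": 0,"ty": 0,"tz": 0,"ax": 0,"ay": 0,"az": 0},
  {"tx": 0,"ty": 0,"tz": 0,"ax": 0,"ay": 0,"az": 0},
], jaw=0, squeeze=40)

```text
time: 4.05
tool_pos: [575.9, 198.7, 131.0]
orientation: [0.041, 0.97, -0.01, 0.241]
wrist_force: [-3.0, -4.4, 6.2]
grip_width: 13.5
finger_force: 42.8
```

>>> step_arm([
  {"tx": 0,"ty": 0,"tz": 0,"ax": 0,"ay": 0,"az": 6},
  {"tx": 0,"ty": 0,"tz": 0,"ax": 0,"ay": 0,"az": 13},
  {"tx": 0,"ty": 0,"tz": 0,"ax": 0,"ay": 0,"az": 20},
  {"tx": 0,"ty": 0,"tz": 0,"ax": 0,"ay": 0,"az": 27},
  {"tx": 0,"ty": 0,"tz": 0,"ax": 0,"ay": 0,"az": 34},
  {"tx": 0,"ty": 0,"tz": 0,"ax": 0,"ay": 0,"az": 40},
  {"tx": 0,"ty": 0,"tz": 0,"ax": 0,"ay": 0,"az": 45},
  {"tx": 0,"ty": 0,"tz": 0,"ax": 0,"ay": 0,"az": 45},
])

```text
time: 4.85
tool_pos: [575.5, 197.8, 130.8]
orientation: [0.41, 0.879, 0.082, 0.226]
wrist_force: [-3.7, -7.5, 7.6]
grip_width: 13.1
finger_force: 48.4
```

```bash
python3 -c "
from h import *
where();print(readout.state()['wrist_torque'])"
```

```text
t 4.85 panel [  0.5 168.1  14.9] jaw [ 0.71   0.704 -0.003] z [-0.002 -0.002 -1.   ] w 13.1 F [-3.7 -7.5  7.6] q [ 0.3   0.42  1.83 -0.4   0.46 -0.08]
[-1.15603413  0.19684228 -0.55403087]
```

>>> step_arm([
  {"tx": 0,"ty": 0,"tz": 0,"ax": 0,"ay": 0,"az": 6},
  {"tx": 0,"ty": 0,"tz": 0,"ax": 0,"ay": 0,"az": 13},
  {"tx": 0,"ty": 0,"tz": 0,"ax": 0,"ay": 0,"az": 20},
  {"tx": 0,"ty": 0,"tz": 0,"ax": 0,"ay": 0,"az": 27},
  {"tx": 0,"ty": 0,"tz": 0,"ax": 0,"ay": 0,"az": 34},
  {"tx": 0,"ty": 0,"tz": 0,"ax": 0,"ay": 0,"az": 40},
  {"tx": 0,"ty": 0,"tz": 0,"ax": 0,"ay": 0,"az": 45},
  {"tx": 0,"ty": 0,"tz": 0,"ax": 0,"ay": 0,"az": 45},
])

```text
time: 5.65
tool_pos: [574.8, 197.9, 130.4]
orientation: [0.716, 0.656, 0.162, 0.177]
wrist_force: [-7.2, -7.6, 8.0]
grip_width: 13.1
finger_force: 48.8
```

>>> step_arm([
  {"tx": 0,"ty": 0,"tz": 0,"ax": 0,"ay": 0,"az": 0},
  {"tx": 0,"ty": 0,"tz": 0,"ax": 0,"ay": 0,"az": 0},
  {"tx": 0,"ty": 0,"tz": 0,"ax": 0,"ay": 0,"az": 0},
  {"tx": 0,"ty": 0,"tz": 0,"ax": 0,"ay": 0,"az": 0},
  {"tx": 0,"ty": 0,"tz": 0,"ax": 0,"ay": 0,"az": 0},
  {"tx": 0,"ty": 0,"tz": -0.02,"ax": 0,"ay": 0,"az": 0},
  {"tx": 0,"ty": 0,"tz": -0.06,"ax": 0,"ay": 0,"az": 0},
  {"tx": 0,"ty": 0,"tz": -0.1,"ax": 0,"ay": 0,"az": 0},
], jaw=50)

```text
time: 6.45
tool_pos: [528.3, 202.8, 218.5]
orientation: [0.715, 0.657, 0.162, 0.177]
wrist_force: [0.6, -0.0, 0.8]
grip_width: 42.7
finger_force: 0.0
```

```bash
python3 -c "
from h import *
where();goal(0,-30,110,-45)"
```

```text
t 6.45 panel [ -0.3 169.1 114.5] jaw [ 1.    -0.001 -0.004] z [-0.004 -0.001 -1.   ] w 42.7 F [ 0.6 -0.   0.8] q [ 0.34  0.24  1.82 -0.32  0.66  0.63]
goal [514.   4. 215.] shift [-0.1991  0.0006  0.0047] turn [-0.21  0.16 44.93]
```

>>> step_arm([
  {"tx": -0.03,"ty": 0,"tz": 0,"ax": 0,"ay": 0,"az": 6.4},
  {"tx": -0.06,"ty": 0,"tz": 0,"ax": 0,"ay": 0,"az": 12.8},
  {"tx": -0.09,"ty": 0,"tz": 0,"ax": 0,"ay": 0,"az": 19.2},
  {"tx": -0.12,"ty": 0,"tz": 0,"ax": 0,"ay": 0,"az": 25.6},
  {"tx": -0.15,"ty": 0,"tz": 0,"ax": 0,"ay": 0,"az": 32},
  {"tx": -0.18,"ty": 0,"tz": 0,"ax": 0,"ay": 0,"az": 38.4},
  {"tx": -0.199,"ty": 0,"tz": 0.003,"ax": -0.2,"ay": 0.2,"az": 45},
  {"tx": -0.199,"ty": 0,"tz": 0.003,"ax": -0.2,"ay": 0.2,"az": 45},
])

```text
time: 7.25
tool_pos: [513.5, 2.6, 215.5]
orientation: [0.912, 0.331, 0.221, 0.102]
wrist_force: [-0.0, -0.1, -0.5]
grip_width: 42.3
finger_force: 0.0
```

```bash
python3 - <<'E'
from h import *
where();goal(0,-30,14,-45)
st=readout.state();im=eyes.capture("wrist")[:,:,::-1].copy()
g=rectify(im,cam("wrist",st),panel(*POSE),0)
for y in (170,70,-30): cv2.circle(g,(int((255-y)*1.5),135),70,(0,255,255),1)
t=rectify(eyes.capture("top")[:,:,::-1].copy(),cam("top"),panel(*POSE),0)
cv2.imwrite("pics/w2.png",np.vstack([g,t]))
E
```

```text
t 7.25 panel [  0.  -31.6 111. ] jaw [ 0.703 -0.711  0.002] z [ 0.002 -0.    -1.   ] w 42.3 F [-0.  -0.1 -0.5] q [-0.17  0.11  2.    0.08  0.55  0.65]
goal [559.   0. 130.] shift [ 0.001  -0.0013  0.097 ] turn [ 0.09 -0.07 -0.34]
```

View pics/w2.png

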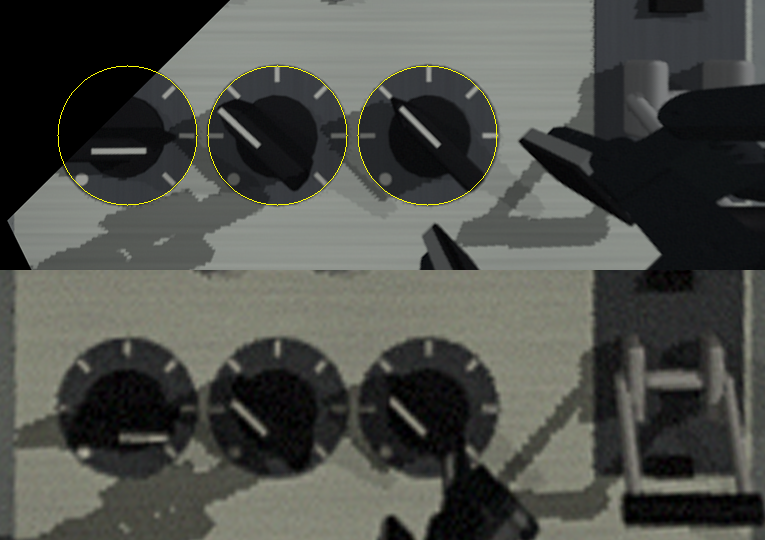

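>>> step_arm([
  {"tx": 0.001,"ty": -0.0013,"tz": 0.02,"ax": 0,"ay": 0,"az": 0},
  {"tx": 0.001,"ty": -0.0013,"tz": 0.04,"ax": 0,"ay": 0,"az": 0},
  {"tx": 0.001,"ty": -0.0013,"tz": 0.06,"ax": 0,"ay": 0,"az": 0},
  {"tx": 0.001,"ty": -0.0013,"tz": 0.075,"ax": 0,"ay": 0,"az": 0},
  {"tx": 0.001,"ty": -0.0013,"tz": 0.087,"ax": 0,"ay": 0,"az": 0},
  {"tx": 0.001,"ty": -0.0013,"tz": 0.094,"ax": 0,"ay": 0,"az": 0},
  {"tx": 0.001,"ty": -0.0013,"tz": 0.097,"ax": 0,"ay": 0,"az": 0},
  {"tx": 0.001,"ty": -0.0013,"tz": 0.097,"ax": 0,"ay": 0,"az": 0},
])

```text
time: 8.15
tool_pos: [559.3, 2.8, 130.0]
orientation: [0.911, 0.333, 0.221, 0.101]
wrist_force: [0.3, -0.4, -0.4]
grip_width: 42.4
finger_force: 0.0
```

>>> step_arm([
  {"tx": 0,"ty": 0,"tz": 0,"ax": 0,"ay": 0,"az": 0},
  {"tx": 0,"ty": 0,"tz": 0,"ax": 0,"ay": 0,"az": 0},
  {"tx": 0,"ty": 0,"tz": 0,"ax": 0,"ay": 0,"az": 0},
  {"tx": 0,"ty": 0,"tz": 0,"ax": 0,"ay": 0,"az": 0},
  {"tx": 0,"ty": 0,"tz": 0,"ax": 0,"ay": 0,"az": 0},
  {"tx": 0,"ty": 0,"tz": 0,"ax": 0,"ay": 0,"az": 0},
  {"tx": 0,"ty": 0,"tz": 0,"ax": 0,"ay": 0,"az": 0},
  {"tx": 0,"ty": 0,"tz": 0,"ax": 0,"ay": 0,"az": 0},
], jaw=0)

```text
time: 8.95
tool_pos: [560.2, 1.6, 131.4]
orientation: [0.911, 0.333, 0.222, 0.103]
wrist_force: [0.2, -4.7, 2.8]
grip_width: 13.5
finger_force: 41.4
```

>>> step_arm([
  {"tx": 0,"ty": 0,"tz": 0,"ax": 0,"ay": 0,"az": 6},
  {"tx": 0,"ty": 0,"tz": 0,"ax": 0,"ay": 0,"az": 13},
  {"tx": 0,"ty": 0,"tz": 0,"ax": 0,"ay": 0,"az": 20},
  {"tx": 0,"ty": 0,"tz": 0,"ax": 0,"ay": 0,"az": 27},
  {"tx": 0,"ty": 0,"tz": 0,"ax": 0,"ay": 0,"az": 34},
  {"tx": 0,"ty": 0,"tz": 0,"ax": 0,"ay": 0,"az": 40},
  {"tx": 0,"ty": 0,"tz": 0,"ax": 0,"ay": 0,"az": 45},
  {"tx": 0,"ty": 0,"tz": 0,"ax": 0,"ay": 0,"az": 45},
])

```text
time: 9.75
tool_pos: [560.9, -0.4, 131.9]
orientation: [0.968, -0.043, 0.245, 0.011]
wrist_force: [-1.1, -18.2, 3.5]
grip_width: 13.0
finger_force: 42.7
```

```bash
python3 -c "
from h import *
where()"
```

```text
t 9.75 panel [  2.7 -30.7  14.9] jaw [-0.005 -1.     0.002] z [ 0.007 -0.002 -1.   ] w 13.0 F [ -1.1 -18.2   3.5] q [-0.16  0.33  2.    0.1   0.32  1.41]
```

>>> step_arm([
  {"tx": 0,"ty": 0.0015,"tz": 0,"ax": 0,"ay": 0,"az": 6},
  {"tx": 0,"ty": 0.002,"tz": 0,"ax": 0,"ay": 0,"az": 13},
  {"tx": 0,"ty": 0.002,"tz": 0,"ax": 0,"ay": 0,"az": 20},
  {"tx": 0,"ty": 0.002,"tz": 0,"ax": 0,"ay": 0,"az": 27},
  {"tx": 0,"ty": 0.002,"tz": 0,"ax": 0,"ay": 0,"az": 34},
  {"tx": 0,"ty": 0.002,"tz": 0,"ax": 0,"ay": 0,"az": 40},
  {"tx": 0,"ty": 0.002,"tz": 0,"ax": 0,"ay": 0,"az": 45},
  {"tx": 0,"ty": 0.002,"tz": 0,"ax": 0,"ay": 0,"az": 45},
])

```text
time: 10.55
tool_pos: [560.0, -2.6, 131.5]
orientation: [0.878, -0.41, 0.23, -0.084]
wrist_force: [-4.3, -20.5, 4.0]
grip_width: 13.5
finger_force: 43.3
```

```bash
python3 -c "
from h import *
where()"
```

```text
t 10.55 panel [  1.9 -32.9  14.9] jaw [-0.71  -0.704 -0.003] z [ 0.006 -0.002 -1.   ] w 13.5 F [ -4.3 -20.5   4. ] q [-0.16  0.32  2.01  0.11  0.32  2.19]
```

>>> step_arm([
  {"tx": 0,"ty": 0,"tz": 0,"ax": 0,"ay": 0,"az": 0},
  {"tx": 0,"ty": 0,"tz": 0,"ax": 0,"ay": 0,"az": 0},
  {"tx": 0,"ty": 0,"tz": 0,"ax": 0,"ay": 0,"az": 0},
  {"tx": 0,"ty": 0,"tz": 0,"ax": 0,"ay": 0,"az": 0},
  {"tx": 0,"ty": 0,"tz": 0,"ax": 0,"ay": 0,"az": 0},
  {"tx": 0,"ty": 0,"tz": -0.03,"ax": 0,"ay": 0,"az": 0},
  {"tx": 0,"ty": 0,"tz": -0.07,"ax": 0,"ay": 0,"az": 0},
  {"tx": 0,"ty": 0,"tz": -0.12,"ax": 0,"ay": 0,"az": 0},
], jaw=50)

```text
time: 11.35
tool_pos: [501.4, 5.4, 235.5]
orientation: [0.88, -0.409, 0.226, -0.084]
wrist_force: [1.1, -0.1, 0.4]
grip_width: 42.5
finger_force: 0.0
```

```bash
python3 - <<'E'
from h import *
where();goal(-75,-190,135,180);goal(-75,-190,135,0)
st=readout.state();im=eyes.capture("wrist")[:,:,::-1].copy()
g=rectify(im,cam("wrist",st),panel(*POSE),0)
t=rectify(eyes.capture("top")[:,:,::-1].copy(),cam("top"),panel(*POSE),0)
cv2.imwrite("pics/w3.png",np.vstack([g,t]))
E
```

```text
t 11.35 panel [ -1.4 -29.9 134.4] jaw [-0.708 -0.706 -0.   ] z [-0.002  0.002 -1.   ] w 42.5 F [ 1.1 -0.1  0.4] q [-0.17  0.06  1.99  0.07  0.61  2.22]
goal [ 423. -149.  201.] shift [ 0.0614  0.1652 -0.0008] turn [ 0.05  0.13 44.93]
goal [ 423. -149.  201.] shift [ 0.0614  0.1652 -0.0008] turn [-1.6000e-01  6.0000e-02 -1.3507e+02]
```

View pics/w3.png

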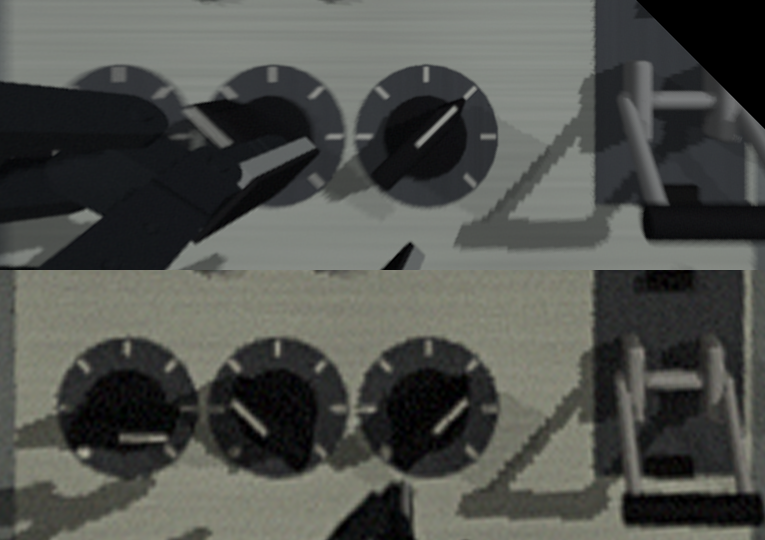

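```bash
cat >> h.py <<'E'
def lev(th,tau,c,back=20):
    """TCP panel coords and tool rotation (panel axes) behind the lever bar"""
    t=np.radians(th-45);B=np.array([25+80*np.sin(t),-190,16+80*np.cos(t)]);s,k=np.sin(np.radians(tau)),np.cos(np.radians(tau))
    d=np.array([-s,0,-k]);f=np.array([k,0,-s]);y=np.array([0,-1.,0])
    return B-(20+c)*f+back*d, np.c_[np.cross(y,d),y,d]
def levgoals(L):
    Rp,o=panel(*POSE);st=readout.state();Rt=R.from_quat(st["orientation"]).as_matrix()
    for l in L:
        p,r=lev(*l);P=Rp@p+o
        print(l,np.round(p),np.round(P),"shift",np.round(Rt.T@(P-st["tool_pos"])/1000,4),"turn",np.round(R.from_matrix(Rt.T@Rp@r).as_rotvec(degrees=True),1))
E
python3 -c "
from h import *
goal(-67,-190,135,-90);levgoals([(0,0,15)])"
```

```text
goal [ 430. -149.  205.] shift [0.0635 0.1631 0.0032] turn [ -0.34  -0.67 -45.01]
(0, 0, 15) [ -67. -190.   53.] [ 469. -153.  133.] shift [0.0631 0.1636 0.0856] turn [ -0.3  -0.7 -45. ]
```

>>> step_arm([
  {"tx": 0.009,"ty": 0.023,"tz": 0.003,"ax": 0,"ay": 0,"az": -6.4},
  {"tx": 0.018,"ty": 0.046,"tz": 0.003,"ax": 0,"ay": 0,"az": -12.8},
  {"tx": 0.027,"ty": 0.069,"tz": 0.003,"ax": 0,"ay": 0,"az": -19.2},
  {"tx": 0.036,"ty": 0.092,"tz": 0.003,"ax": 0,"ay": 0,"az": -25.6},
  {"tx": 0.045,"ty": 0.115,"tz": 0.003,"ax": 0,"ay": 0,"az": -32},
  {"tx": 0.054,"ty": 0.138,"tz": 0.003,"ax": 0,"ay": 0,"az": -38.4},
  {"tx": 0.0635,"ty": 0.163,"tz": 0.003,"ax": 0,"ay": 0,"az": -45},
  {"tx": 0.0635,"ty": 0.163,"tz": 0.003,"ax": 0,"ay": 0,"az": -45},
], jaw=0)

```text
time: 12.25
tool_pos: [428.1, -150.8, 198.7]
orientation: [0.969, -0.04, 0.242, 0.01]
wrist_force: [0.4, -0.4, 0.4]
grip_width: 0.5
finger_force: 0.0
```

```bash
python3 - <<'E'
from h import *
where();levgoals([(0,0,15)])
print(np.array2string(np.array([d['xyz'] for d in (eyes.capture("side"),models.look_for("side","lever_bar"))[1][:1]])))
print(readout.state()["tool_pos"])
B=lev(0,0,-20,0)[0];Rp,o=panel(*POSE);print("expected bar",Rp@B+o)
E
```

```text
t 12.25 panel [ -71.7 -191.6  130.1] jaw [ 0.    -1.    -0.001] z [ 0.001  0.001 -1.   ] w 0.5 F [ 0.4 -0.4  0.4] q [-0.7   0.03  2.14  0.49  0.62  0.59]
(0, 0, 15) [ -67. -190.   53.] [ 469. -153.  133.] shift [ 0.0051 -0.0016  0.0776] turn [-0.  -0.1  0. ]
[[ 499.7 -169.1  176.4]]
[ 428.31598304 -150.35891557  198.85729528]
expected bar [ 490.50795469 -154.41048259  166.75368693]
```

>>> step_arm([
  {"tx": 0,"ty": -0.0016,"tz": 0.01,"ax": 0,"ay": 0,"az": 0},
  {"tx": 0,"ty": -0.0016,"tz": 0.022,"ax": 0,"ay": 0,"az": 0},
  {"tx": 0,"ty": -0.0016,"tz": 0.034,"ax": 0,"ay": 0,"az": 0},
  {"tx": 0,"ty": -0.0016,"tz": 0.046,"ax": 0,"ay": 0,"az": 0},
  {"tx": 0,"ty": -0.0016,"tz": 0.058,"ax": 0,"ay": 0,"az": 0},
  {"tx": 0,"ty": -0.0016,"tz": 0.07,"ax": 0,"ay": 0,"az": 0},
  {"tx": 0,"ty": -0.0016,"tz": 0.077,"ax": 0,"ay": 0,"az": 0},
  {"tx": 0,"ty": -0.0016,"tz": 0.077,"ax": 0,"ay": 0,"az": 0},
])

```text
time: 13.15
tool_pos: [465.2, -149.9, 130.9]
orientation: [0.969, -0.041, 0.242, 0.009]
wrist_force: [-0.0, 0.1, -0.5]
grip_width: -0.1
finger_force: 0.0
```

```bash
python3 - <<'E'
from h import *
where();levgoals([(0,0,5),(0,0,-2)]+[(t,t*.31,-2) for t in range(10,91,10)]+[(90,28,-6)])
im=eyes.capture("side")[:,:,::-1];cv2.imwrite("pics/s4.png",cv2.resize(im[180:360,200:480],None,fx=2.5,fy=2.5))
E
```

```text
t 13.15 panel [ -71.  -187.6   52.9] jaw [-0.002 -1.    -0.003] z [ 0.     0.003 -1.   ] w -0.1 F [-0.   0.1 -0.5] q [-0.63  0.22  2.16  0.67  0.41  0.45]
(0, 0, 5) [ -57. -190.   53.] [ 478. -153.  137.] shift [0.0144 0.0024 0.0004] turn [-0.2 -0.  -0.1]
(0, 0, -2) [ -50. -190.   53.] [ 484. -154.  141.] shift [0.0214 0.0024 0.0004] turn [-0.2 -0.  -0.1]
(10, 3.1, -2) [ -40. -190.   63.] [ 488. -154.  154.] shift [ 0.031   0.0023 -0.0096] turn [-0.2 -3.1 -0.1]
(20, 6.2, -2) [ -29. -190.   71.] [ 494. -155.  166.] shift [ 0.0421  0.0023 -0.0176] turn [-0.2 -6.2 -0.1]
(30, 9.3, -2) [ -17. -190.   76.] [ 502. -155.  177.] shift [ 0.0543  0.0022 -0.0235] turn [-0.2 -9.3 -0.1]
(40, 12.4, -2) [  -4. -190.   80.] [ 511. -156.  186.] shift [ 0.0671  0.0022 -0.0271] turn [ -0.2 -12.4  -0.1]
(50, 15.5, -2) [   9. -190.   81.] [ 522. -157.  194.] shift [ 0.0803  0.0022 -0.0283] turn [ -0.2 -15.5  -0.1]
(60, 18.6, -2) [  22. -190.   80.] [ 534. -158.  199.] shift [ 0.0933  0.0022 -0.0271] turn [ -0.2 -18.6  -0.1]
(70, 21.7, -2) [  35. -190.   77.] [ 547. -159.  201.] shift [ 0.1057  0.0021 -0.0236] turn [ -0.2 -21.7  -0.1]
(80, 24.8, -2) [  46. -190.   71.] [ 560. -160.  202.] shift [ 0.1171  0.0021 -0.018 ] turn [ -0.2 -24.8  -0.1]
(90, 27.9, -2) [  56. -190.   63.] [ 572. -161.  200.] shift [ 0.1273  0.0021 -0.0103] turn [ -0.2 -27.9  -0.1]
(90, 28, -6) [  60. -190.   61.] [ 576. -162.  200.] shift [ 0.1308  0.0021 -0.0085] turn [ -0.2 -28.   -0.1]
```

View pics/s4.png

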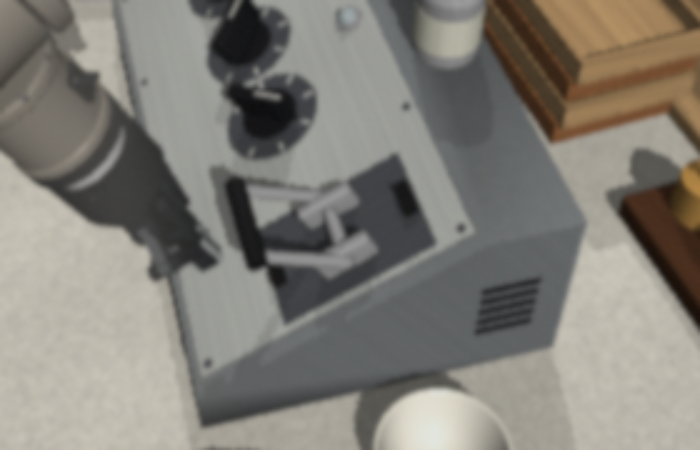

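>>> step_arm([
  {"tx": 0.007,"ty": 0.0024,"tz": 0,"ax": -0.2,"ay": 0,"az": 0},
  {"tx": 0.0144,"ty": 0.0024,"tz": 0,"ax": -0.2,"ay": 0,"az": 0},
  {"tx": 0.0214,"ty": 0.0024,"tz": 0,"ax": -0.2,"ay": 0,"az": 0},
  {"tx": 0.026,"ty": 0.0024,"tz": -0.005,"ax": -0.2,"ay": -1.5,"az": 0},
  {"tx": 0.031,"ty": 0.0024,"tz": -0.0096,"ax": -0.2,"ay": -3.1,"az": 0},
  {"tx": 0.036,"ty": 0.0024,"tz": -0.0137,"ax": -0.2,"ay": -4.6,"az": 0},
  {"tx": 0.042,"ty": 0.0024,"tz": -0.0176,"ax": -0.2,"ay": -6.2,"az": 0},
  {"tx": 0.048,"ty": 0.0024,"tz": -0.0207,"ax": -0.2,"ay": -7.7,"az": 0},
])

```text
time: 14.0
tool_pos: [495.9, -155.4, 172.9]
orientation: [0.984, -0.042, 0.175, 0.008]
wrist_force: [-5.8, 0.5, 1.7]
grip_width: -0.0
finger_force: 2.6
```

```bash
python3 - <<'E'
from h import *
where();levgoals([(t,t*.31,-2) for t in range(30,91,10)])
eyes.capture("side");print([d["xyz"] for d in models.look_for("side","lever_bar")][:1]);Rp,o=panel(*POSE);print(Rp@lev(25,0,-20,0)[0]+o)
E
```

```text
t 14.0 panel [ -23.8 -190.5   75.4] jaw [-0.001 -1.     0.002] z [-0.136 -0.002 -0.991] w -0.0 F [-5.8  0.5  1.7] q [-0.54  0.23  1.92  0.24  0.68  0.95]
(30, 9.3, -2) [ -17. -190.   76.] [ 502. -155.  177.] shift [ 0.0069 -0.0005 -0.002 ] turn [ 0.1 -1.5 -0.1]
(40, 12.4, -2) [  -4. -190.   80.] [ 511. -156.  186.] shift [ 0.0192 -0.0006 -0.0073] turn [ 0.1 -4.6 -0.1]
(50, 15.5, -2) [   9. -190.   81.] [ 522. -157.  194.] shift [ 0.032  -0.0006 -0.0102] turn [ 0.1 -7.7 -0.1]
(60, 18.6, -2) [  22. -190.   80.] [ 534. -158.  199.] shift [ 0.045  -0.0006 -0.0108] turn [  0.1 -10.8  -0.1]
(70, 21.7, -2) [  35. -190.   77.] [ 547. -159.  201.] shift [ 0.0578 -0.0006 -0.0091] turn [  0.1 -13.9  -0.1]
(80, 24.8, -2) [  46. -190.   71.] [ 560. -160.  202.] shift [ 0.0699 -0.0007 -0.005 ] turn [  0.1 -17.   -0.1]
(90, 27.9, -2) [  56. -190.   63.] [ 572. -161.  200.] shift [ 0.081  -0.0007  0.0011] turn [  0.1 -20.1  -0.1]
[[514.2, -172.3, 199.4]]
[ 507.50173906 -155.82790674  196.89439906]
```

Contact with about 6 N, lever moving. Continue.

>>> step_arm([
  {"tx": 0.007,"ty": 0,"tz": -0.002,"ax": 0,"ay": -1.5,"az": 0},
  {"tx": 0.013,"ty": 0,"tz": -0.005,"ax": 0,"ay": -3,"az": 0},
  {"tx": 0.0192,"ty": 0,"tz": -0.0073,"ax": 0,"ay": -4.6,"az": 0},
  {"tx": 0.026,"ty": 0,"tz": -0.009,"ax": 0,"ay": -6.1,"az": 0},
  {"tx": 0.032,"ty": 0,"tz": -0.0102,"ax": 0,"ay": -7.7,"az": 0},
  {"tx": 0.0385,"ty": 0,"tz": -0.0107,"ax": 0,"ay": -9.2,"az": 0},
  {"tx": 0.045,"ty": 0,"tz": -0.0108,"ax": 0,"ay": -10.8,"az": 0},
  {"tx": 0.051,"ty": 0,"tz": -0.01,"ax": 0,"ay": -12.4,"az": 0},
])

```text
time: 14.9
tool_pos: [541.2, -159.4, 200.1]
orientation: [0.997, -0.043, 0.069, 0.004]
wrist_force: [-2.1, -0.3, 1.0]
grip_width: -0.1
finger_force: 1.0
```

```bash
python3 - <<'E'
from h import *
where();levgoals([(70,21.7,-2),(80,24.8,-2),(85,26,-2),(90,27.9,1),(90,27.9,-1),(90,28,-3)])
E
```

```text
t 14.9 panel [  29.1 -190.8   78.1] jaw [-0.001 -1.     0.002] z [-0.342 -0.001 -0.94 ] w -0.1 F [-2.1 -0.3  1. ] q [-0.45  0.37  1.59  0.06  1.06  1.18]
(70, 21.7, -2) [  35. -190.   77.] [ 547. -159.  201.] shift [ 0.0058 -0.0008 -0.0005] turn [ 0.1 -1.7 -0.1]
(80, 24.8, -2) [  46. -190.   71.] [ 560. -160.  202.] shift [ 0.0185 -0.0008  0.0009] turn [ 0.1 -4.8 -0.1]
(85, 26, -2) [  51. -190.   67.] [ 566. -161.  201.] shift [ 0.0248 -0.0008  0.0026] turn [ 0.1 -6.  -0.1]
(90, 27.9, 1) [  54. -190.   65.] [ 569. -161.  200.] shift [ 0.0276 -0.0009  0.0042] turn [ 0.1 -7.9 -0.1]
(90, 27.9, -1) [  55. -190.   64.] [ 571. -161.  200.] shift [ 0.0296 -0.0009  0.0044] turn [ 0.1 -7.9 -0.1]
(90, 28, -3) [  57. -190.   63.] [ 573. -161.  200.] shift [ 0.0316 -0.0009  0.0047] turn [ 0.1 -8.  -0.1]
```

>>> step_arm([
  {"tx": 0.006,"ty": 0,"tz": -0.0005,"ax": 0,"ay": -1.7,"az": 0},
  {"tx": 0.012,"ty": 0,"tz": 0,"ax": 0,"ay": -3.2,"az": 0},
  {"tx": 0.0185,"ty": 0,"tz": 0.001,"ax": 0,"ay": -4.8,"az": 0},
  {"tx": 0.0235,"ty": 0,"tz": 0.0025,"ax": 0,"ay": -6,"az": 0},
  {"tx": 0.0265,"ty": 0,"tz": 0.004,"ax": 0,"ay": -7.5,"az": 0},
  {"tx": 0.0285,"ty": 0,"tz": 0.0045,"ax": 0,"ay": -7.9,"az": 0},
  {"tx": 0.03,"ty": 0,"tz": 0.0045,"ax": 0,"ay": -7.9,"az": 0},
  {"tx": 0.03,"ty": 0,"tz": 0.0045,"ax": 0,"ay": -7.9,"az": 0},
])

```text
time: 15.7
tool_pos: [569.8, -161.9, 199.2]
orientation: [0.999, -0.043, -0.001, 0.0]
wrist_force: [-7.7, 0.5, 2.8]
grip_width: 0.0
finger_force: 3.9
```

```bash
python3 - <<'E'
from h import *
where();levgoals([(90,28,-3)])
E
```

```text
t 15.7 panel [  54.  -190.9   63.9] jaw [-0.001 -1.     0.002] z [-0.471 -0.001 -0.882] w 0.0 F [-7.7  0.5  2.8] q [-0.41  0.49  1.38 -0.    1.27  1.25]
(90, 28, -3) [  57. -190.   63.] [ 573. -161.  200.] shift [ 0.0033 -0.0009 -0.0006] turn [ 0.   0.1 -0.1]
```

>>> step_arm([
  {"tx": 0.0005,"ty": 0,"tz": 0,"ax": 0,"ay": 0,"az": 0},
  {"tx": 0.001,"ty": 0,"tz": 0,"ax": 0,"ay": 0,"az": 0},
  {"tx": 0.0015,"ty": 0,"tz": 0,"ax": 0,"ay": 0,"az": 0},
  {"tx": 0.002,"ty": 0,"tz": 0,"ax": 0,"ay": 0,"az": 0},
  {"tx": 0.0025,"ty": 0,"tz": 0,"ax": 0,"ay": 0,"az": 0},
  {"tx": 0.003,"ty": 0,"tz": 0,"ax": 0,"ay": 0,"az": 0},
  {"tx": 0.003,"ty": 0,"tz": 0,"ax": 0,"ay": 0,"az": 0},
  {"tx": 0.003,"ty": 0,"tz": 0,"ax": 0,"ay": 0,"az": 0},
])

```text
time: 16.5
tool_pos: [569.9, -161.8, 199.2]
orientation: [0.999, -0.043, -0.004, -0.0]
wrist_force: [-19.0, 1.3, 8.0]
grip_width: -0.2
finger_force: 9.6
```

```bash
python3 -c "
from h import *
where()"
```

```text
t 16.5 panel [  54.1 -190.8   63.7] jaw [-0.002 -1.     0.001] z [-0.477 -0.    -0.879] w -0.2 F [-19.    1.3   8. ] q [-0.4   0.5   1.37 -0.    1.28  1.25]
```

>>> step_arm([
  {"tx": -0.005,"ty": 0,"tz": 0,"ax": 0,"ay": 0,"az": 0},
  {"tx": -0.02,"ty": 0,"tz": 0,"ax": 0,"ay": 0,"az": 0},
  {"tx": -0.04,"ty": 0,"tz": 0,"ax": 0,"ay": 0,"az": 0},
  {"tx": -0.06,"ty": 0,"tz": -0.01,"ax": 0,"ay": 0,"az": 0},
  {"tx": -0.08,"ty": 0,"tz": -0.04,"ax": 0,"ay": 0,"az": 0},
  {"tx": -0.1,"ty": 0,"tz": -0.07,"ax": 0,"ay": 0,"az": 0},
  {"tx": -0.15,"ty": 0,"tz": -0.09,"ax": 0,"ay": 0,"az": 0},
  {"tx": -0.18,"ty": 0,"tz": -0.1,"ax": 0,"ay": 0,"az": 0},
])

```text
time: 17.3
tool_pos: [393.9, -146.7, 300.7]
orientation: [0.999, -0.042, 0.003, 0.001]
wrist_force: [-1.3, 0.2, 0.1]
grip_width: -0.1
finger_force: 0.0
```

```bash
python3 - <<'E'
from h import *
where()
t=rectify(eyes.capture("top")[:,:,::-1].copy(),cam("top"),panel(*POSE),0)
s=eyes.capture("side")[:,:,::-1];s=cv2.resize(s[100:360,200:460],(310,310))
cv2.imwrite("pics/f.png",np.vstack([t,np.pad(s,((0,0),(0,765-310),(0,0)))]))
Rp,o=panel(*POSE);print([d["xyz"] for d in models.look_for("side","lever_bar")][:1],Rp@lev(90,0,-20,0)[0]+o)
E
```

```text
t 17.3 panel [ -54.3 -190.4  236.3] jaw [-0.    -1.     0.003] z [-0.465 -0.002 -0.886] w -0.1 F [-1.3  0.2  0.1] q [-0.54  0.09  1.66  0.    1.39  1.12]
[[584.9, -175.4, 222.7]] [ 590.05639451 -162.71365743  219.86833103]
```

View pics/f.png

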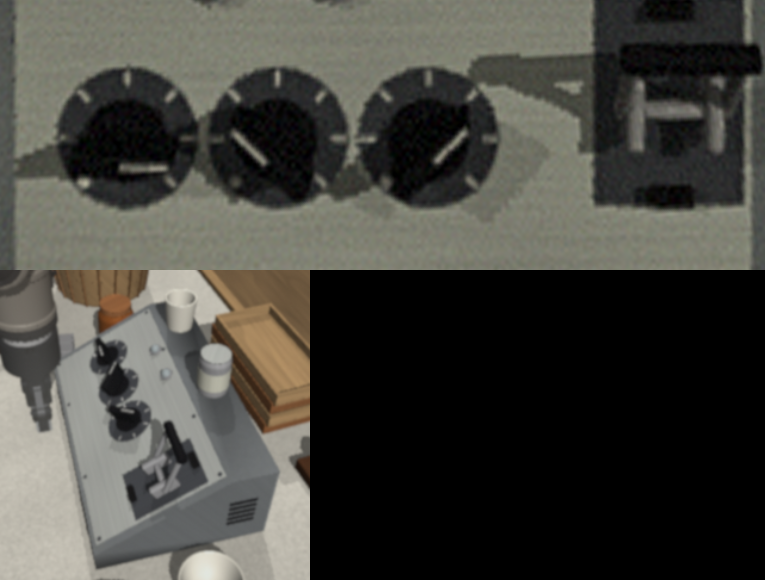

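The final picture shows the pointers at 5 (left), 2 (middle) and 4 (right). The lever is up against its stop, and the gripper is clear of the desk.

```bash
python3 -c "
from bench import ticket
print(ticket.sign_off())"
```

```text
the job is handed in; nothing more can be done
None
```

The dials are set to 5-2-4 (the middle one already stood at 2), the main lever was then thrown up to its stop, and the job was handed in at about 17 s; the arm never came near the tea things.

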